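# Load the chilled vial block and hold its light cover half open

### The arm

A 7-joint arm with a two-finger parallel gripper is mounted at the origin on a cart in front of the work surface, level with it; the furniture and walls round the work are solid. World frame = base frame: x ahead of the robot, y to its left, z up, the work surface at z = 0. Lengths are in mm, angles in rad, forces in N, time in s.
With the tool pointing down it reaches from about 400 to 900 mm from the base axis. Payload 5.6 kg.
Tool frame: the origin (TCP) lies midway between the tips of the shut fingers; the grasp point (between the pads) lies 19 mm behind it; x points along the fingers, y is the direction in which the jaws open and shut, and the axes are right-handed (so a half turn about x gives the same grasp; the last joint's range is limited). The gripper opens to 92 mm and grips with 3 to 60 N. Pads are 20 mm wide; open, the fingers measure 128 mm over their backs; the gripper's body (75 mm by 189 mm) begins 69 mm behind the grasp point.
Start: joints at [-1.36, 0.468, -0.012, 1.603, 0.006, 1.071, -0.056], TCP at [163.246, 629.174, 214.592] pointing down, gripper open.
Joint ranges: [-2.53, 2.53], [-0.31, 2.02], [-1.57, 1.55], [0.28, 2.44], [-1.29, 4.43], [0.15, 1.84], [-2.92, 2.92]. Speed limits (rad/s): [2.57, 2.57, 3.14, 3.14, 3.14, 3.14, 3.14].

### API

Orientations are given as a rotation vector (axis times angle).
In Python, from cell import robot, grip, kin, viewer gives the robot as it stands. Calls block until the motion is done:
- robot.movep(position, orientation): joint-space move of the TCP to a pose.
- robot.servo_line(position, feed=150, rotation=None): straight line of the TCP; rotation=None keeps the orientation; feed is the mean speed in mm/s.
- robot.goto_joints(angles): joint-space move.
- grip(opening, newtons=None): opening from 0.0 (shut) to 1.0 (fully open); newtons is the grip in N (None keeps the last); returns when the fingers have stopped.
- robot.hold(seconds).
- kin.ik(position, orientation): joint angles nearest the present ones, or None.
- robot.observe(): the state.
- viewer.read_camera(name): name is "scene" or "top"; returns the picture (480x640x3 uint8, red, green, blue); there is no depth.
- viewer.camera_info(name): a dict with "camera_matrix" (3x3 intrinsics, pixels), "R" (3x3) and "t" (3): a world point X has camera coordinates R X + t. Camera axes: x right, y down, z forward; pixel columns grow to the right and rows downward; lengths in mm; the calibration is good to about 2 mm. A picture is of the moment at which its call begins. camera_info takes no time and is no camera call.
A pose or a line that the arm cannot do raises robot.IKError and nothing moves.
- robot.job_done(): hands the job in, once; it reports no verdict.
Trained networks look in the newest picture that a camera, given by its name, has taken for a name from the list of things; names that differ only in an ending like _2 or _b are one class to them, and where a whole thing is asked for, a point or a joint stands for the part that bears it (a point fixed in the world has none). Each returns a list of dicts, best first, with "confidence" (0 to 1); they miss things now and then, are a little off and sometimes report something else, mostly with a low value. They report only what shows in the picture. A call takes as long as a camera call. They do not tell look-alikes from the thing itself.
- viewer.silhouettes(name, camera): "mask" (480x640 bool, what is visible of it).
- viewer.pinpoint(name, camera): "at" ([x, y, z] in mm, in the coordinates of the camera as it stood for that picture, good to about 4 mm: a listed point, or the origin of a listed thing).
The state is a dict: "t": time; "joints": joint angles; "joint_velocities": joint speeds; "joint_torque": joint torques, N m; "tcp_pos": TCP position; "tcp_rot": TCP orientation; "contact_force": force on the tool from outside, world axes, zero at the start; "wrist_torque": the same for the moment, N m; "grip_width": opening from 0.0 (shut) to 1.0 (fully open).
Only numpy, scipy, OpenCV 4.12 (cv2) and the standard library are available. Lean on these libraries where they do the work, as an engineer would, in place of code of your own. Each camera call takes 0.05 s, during which the arm holds its last target.

### The job

Load the chilled block: first stand the clear, white-capped vial from the bench in pocket two, then the brown light-sensitive vial in pocket three (the pockets count from the robot's left, one to four engraved dots; the blank stays in pocket one). Then swing the amber cover forward by the blue grip of its handle until it is 45 degrees open, so that it shades the vials but I can still slip the thermometer into the block, and finish while still holding it there by the grip, because it drops shut if let go; do not let it drop shut on the way. Push nothing else on the bench about.

Things in the scene. Friction and masses are not known exactly. Their poses are not given: they have to be found in the camera images.
- vial_block: Fixed white housing 150 x 220 x 66 mm high, aluminium insert flush in its top. Origin: centre of underside, on the bench; x to the hinge side (away from the robot, yaw within 0.25), y to the robot's left. Four vial pockets in a row along y, 46 mm apart, at x = -18 mm, 32 mm wide, 20 mm deep, dots in front of them. The small wells behind are not used.
- pocket1 (a point): Centre of the floor of pocket one (one dot, leftmost, y = +69 mm), 20 mm below the block's top; the blank vial stands in it.
- pocket2 (a point): Centre of the floor of pocket two (two dots, y = +23 mm), 20 mm below the block's top; empty at the start.
- pocket3 (a point): Centre of the floor of pocket three (three dots, y = -23 mm), 20 mm below the block's top; empty at the start.
- vial_clear: Clear glass vial with white screw cap, standing on the bench to the left of the block, 27-28 mm diameter, 56 mm high, about 30 g; origin at the centre of its underside, z up. The glass wall is straight up to 34 mm, then narrows to the cap (22 mm wide, from 44 mm up). Seated in a pocket it stands 36 mm out of the block.
- vial_amber: Brown glass vial with black screw cap, standing on the bench to the left of the block; same size and origin at the centre of its underside, z up.
- vial_blank: Clear glass vial with white cap, same size, already standing in pocket one; stays there; origin at the centre of its underside, z up.
- light_cover (a joint): Opening angle of the transparent amber cover, rad: 0 shut on the block, 0.785 at 45 degrees, 1.9 (start) leaning back on its stop, where its weight keeps it. No spring or catch; below about 1.3 its weight (0.45 kg with handle) pulls it shut, about 1.5 N at the handle. A box open below: 142 mm from hinge to front wall, 200 wide, 40 deep.
- cover_hinge (a point): Middle of the cover's hinge axis, at the block's rear upper edge (block frame x = +72, z = +70 mm). The axis runs along the block's y.
- handle_grip: Round blue sleeve, 14 mm thick, 76 mm long along the block's y, that turns freely on the handle's bar, 40 mm clear of the cover's front wall; origin at its centre. At opening angle a it lies from cover_hinge at block x = -0.182 cos a + 0.018 sin a, z = 0.182 sin a + 0.018 cos a (m). At the start it is the topmost part, 0.24 m up; pinch it from above, jaws closing along block x.
- timer: White bench timer 56 x 62 x 18 mm, right of the block; bystander, origin at the centre of its underside, z up.
- notebook: Dark notebook 210 x 149 x 14 mm, far right; bystander, origin at the centre of its underside, z up.
- pen: Red and white pen 9 x 140 x 10 mm, lying right of the block; bystander, origin at the centre of its underside, z up.
- forceps: Steel forceps 17 x 125 x 9 mm, lying behind and right of the block; bystander, origin at the centre of its underside, z up.
- spatula: Brown-handled spatula 12 x 182 x 9 mm, lying behind and right of the block; bystander, origin at the centre of its underside, z up.
Mind the look-alikes: they are no part of the job. Leave any red or turquoise look-alike of the vial_clear alone. Leave any green look-alike of the vial_amber alone.

How it is judged:
By the outcome, as a careful person would: the job done as asked, in the order asked, and still so for the second after the job is handed in, while the arm keeps its last pose, push and grip.
It also fails if it takes over 61 s, if anything falls off the work surface, if the arm or the gripper's body presses on something with over 40 N, if the wrist force passes 120 N, or if a joint passes its speed limit or range.

## Working session

There is one attempt and no reset: what is moved stays moved. The work goes in short steps, each a Python script; the robot and the scene stay as the last script left them, time stands still between calls to the robot, and variables do not carry over. Pictures are saved under pics/ and viewed, and the job is handed in when it is done.

```bash
ls; mkdir -p pics; python3 - <<'E'
from cell import robot, grip, kin, viewer
import cv2, numpy as np
for n in ("scene","top"):
    im=viewer.read_camera(n); cv2.imwrite(f"pics/{n}0.png",im[:,:,::-1])
    c=viewer.camera_info(n); R=np.array(c["R"]);t=np.array(c["t"]); print(n,np.round(c["camera_matrix"],1).tolist(),"pos",-R.T@t)
    for k in ["vial_block","pocket1","pocket2","pocket3","vial_clear","vial_amber","cover_hinge","handle_grip"]:
        for d in viewer.pinpoint(k,n)[:5]:
            print(k,round(d["confidence"],2),np.round(R.T@(np.array(d["at"])-t),1))
o=robot.observe();print(o["t"],o["tcp_pos"],o["tcp_rot"])
E
```

```text
pics
scene [[545.0, 0.0, 306.2], [0.0, 545.0, 240.8], [0.0, 0.0, 1.0]] pos [-376.65657665  487.11304504  833.62108674]
vial_block 0.87 [481.2 -76.5  -3.6]
pocket1 0.94 [469.3 -49.9  44.4]
pocket1 0.73 [455.7 -99.3  42.7]
pocket1 0.57 [476.4  -7.   44. ]
pocket2 0.94 [469.3 -49.9  44.4]
pocket2 0.73 [455.7 -99.3  42.7]
pocket2 0.57 [476.4  -7.   44. ]
pocket3 0.94 [469.3 -49.9  44.4]
pocket3 0.73 [455.7 -99.3  42.7]
pocket3 0.57 [476.4  -7.   44. ]
vial_clear 0.9 [367.9 300.6   0.6]
vial_clear 0.63 [432.6 332.9   2.8]
vial_clear 0.53 [424.2 399.6   1.2]
vial_amber 0.79 [521.8 228.6  -4.4]
vial_amber 0.65 [ 4.601e+02  2.656e+02 -2.000e-01]
cover_hinge 0.62 [549.6 -90.3  71.3]
top [[556.4, 0.0, 316.3], [0.0, 556.4, 229.9], [0.0, 0.0, 1.0]] pos [ 328.12934075  -32.93423273 1340.52776641]
vial_block 0.69 [478.8 -80.4  -1.4]
pocket1 0.85 [455.2 -94.8  47.4]
pocket1 0.7 [477.2  -2.8  44.3]
pocket1 0.59 [467.7 -49.8  47.8]
pocket2 0.85 [455.2 -94.8  47.4]
pocket2 0.7 [477.2  -2.8  44.3]
pocket2 0.59 [467.7 -49.8  47.8]
pocket3 0.85 [455.2 -94.8  47.4]
pocket3 0.7 [477.2  -2.8  44.3]
pocket3 0.59 [467.7 -49.8  47.8]
vial_clear 0.63 [4.356e+02 3.343e+02 3.000e-01]
vial_clear 0.56 [367.  298.9  -1. ]
vial_clear 0.46 [421.1 394.5  -2.8]
vial_amber 0.68 [525.6 229.2   1.5]
vial_amber 0.51 [460.2 265.8  -2. ]
cover_hinge 0.96 [552.6 -90.1  65.2]
handle_grip 0.7 [ 626.5 -102.9  238.2]
handle_grip 0.17 [ 673.7 -281.7   -3.1]
0.9 [163.21906096 629.19144994 214.63484206] [ 0.19935227  1.56158565 -0.19916808]
```

View pics/scene0.png

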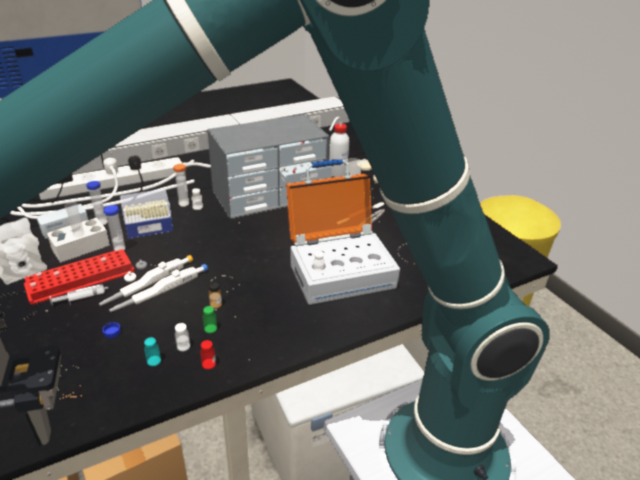

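View pics/top0.png

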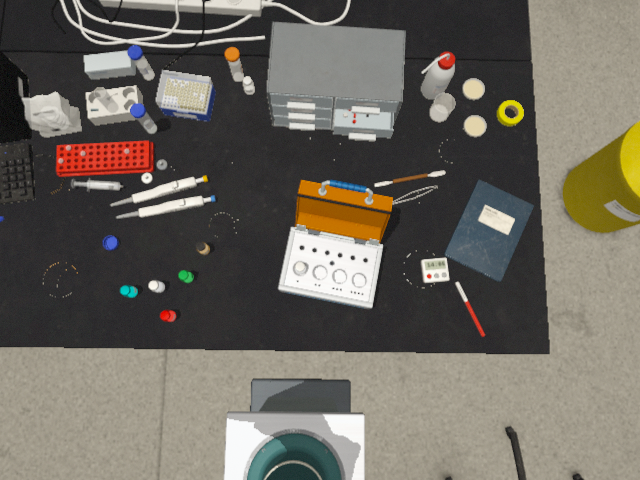

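```bash
python3 - <<'E'
from cell import viewer
import cv2, numpy as np
c=viewer.camera_info
for n,pts in {"scene":[(368,299),(434,333),(422,397),(523,229),(460,266)],"top":[(368,299),(434,333),(422,397),(523,229),(460,266)]}.items():
    i=c(n);K=np.array(i["camera_matrix"]);R=np.array(i["R"]);t=np.array(i["t"])
    im=cv2.imread(f"pics/{n}0.png")
    uv=[]
    for p in pts:
        q=K@(R@np.array([*p,28])+t); uv.append(q[:2]/q[2])
    print(n,np.round(uv).tolist())
    uv=np.array(uv); a=np.clip(uv.min(0)-40,0,None).astype(int); b=(uv.max(0)+40).astype(int)
    cr=im[a[1]:b[1],a[0]:b[0]]; s=min(800/cr.shape[1],600/cr.shape[0]);print(a,s)
    cv2.imwrite(f"pics/{n}0crop.png",cv2.resize(cr,None,fx=s,fy=s,interpolation=cv2.INTER_CUBIC))
E
```

```text
scene [[208.0, 352.0], [181.0, 336.0], [151.0, 350.0], [215.0, 295.0], [209.0, 318.0]]
[111 255] 4.37956204379562
top [[168.0, 315.0], [155.0, 286.0], [128.0, 291.0], [202.0, 249.0], [184.0, 275.0]]
[ 87 209] 4.137931034482759
```

The clear vial is at scene (181,336) / top (156,286), about world (434,333). The brown one is at scene (215,297) / top (203,249), about (523,229). The green, red and turquoise vials are look-alikes. The block is at top (330,265) with the blank in its leftmost pocket. Next I refine the block pose with an overlay.

```bash
cat > geo.py <<'E'
import numpy as np, cv2
def cam(n):
    from cell import viewer
    i=viewer.camera_info(n);return np.array(i["camera_matrix"]),np.array(i["R"]),np.array(i["t"])
def proj(n,P):
    K,R,t=cam(n); q=(K@(R@np.atleast_2d(P).T+t[:,None])).T; return q[:,:2]/q[:,2:]
def ray(n,uv,z):
    K,R,t=cam(n); d=R.T@np.linalg.inv(K)@np.array([*uv,1]); o=-R.T@t; return o+d*(z-o[2])/d[2]
def blk(pose,p):
    x,y,a=pose; p=np.atleast_2d(np.array(p,float)); c,s=np.cos(a),np.sin(a)
    return np.c_[x+c*p[:,0]-s*p[:,1], y+s*p[:,0]+c*p[:,1], p[:,2]]
E
python3 - <<'E'
from geo import *
from cell import viewer
u=np.linspace(0,2*np.pi,40)
hb=np.array([551,-91.]);
a=-0.228
# pockets mean: p2=(468.7,-49.9), p3=(455.4,-97), p1=(476.8,-5)
obs=np.array([[476.8,-5],[468.6,-49.9],[455.4,-97],[551,-90.5]]);loc=np.array([[-18,69],[-18,23],[-18,-23],[72,0]])
from scipy.optimize import least_squares
f=lambda p:(blk(p,np.c_[loc,np.zeros(4)])[:,:2]-obs).ravel()
r=least_squares(f,[480,-76,a]);pose=r.x;print(pose,np.round(r.fun,1))
for n in("scene","top"):
    im=cv2.imread(f"pics/{n}0.png");s=4
    c=proj(n,blk(pose,[0,0,66]))[0].astype(int);x0,y0=c-[75,60]
    cr=cv2.resize(im[y0:y0+120+20,x0:x0+150],None,fx=s,fy=s,interpolation=cv2.INTER_CUBIC)
    raw=cr.copy()
    def pl(P,col,cl=True):
        q=((proj(n,blk(pose,P))-[x0,y0]+.5)*s-.5);cv2.polylines(cr,[np.round(q*8).astype(int)],cl,col,1,cv2.LINE_AA,3)
    pl([[75,110,66],[75,-110,66],[-75,-110,66],[-75,110,66]],(0,255,0))
    for y in(69,23,-23,-69):pl(np.c_[-18+16*np.cos(u),y+16*np.sin(u),0*u+66],(255,0,255))
    cv2.imwrite(f"pics/{n}_ov.png",cr)
    cv2.imwrite(f"pics/{n}_raw.png",raw)
for nm in("vial_clear","vial_amber"):
  for n in("scene","top"):
    for d in viewer.silhouettes(nm,n)[:5]:
        v,uu=np.nonzero(d["mask"]);print(nm,n,round(d["confidence"],2),uu.min(),uu.max(),v.min(),v.max(),uu.mean().round(2),v.mean().round(2),ray(n,(uu.mean(),v.mean()),28).round(1))
E
```

```text
[ 4.80000212e+02 -7.65566092e+01 -2.07034472e-01] [-0.2 -0.3 -1.5 -0.4  2.3  1.6 -0.5 -0.9]
vial_clear scene 0.7 176 189 323 349 182.2 336.36 [432.5 331.4  28. ]
vial_clear scene 0.62 201 215 340 367 207.75 354.25 [363.4 301.   28. ]
vial_clear scene 0.56 145 160 337 364 152.06 351.22 [419.2 396.3  28. ]
vial_clear scene 0.45 286 372 160 245 329.11 206.03 [ 743.1 -185.8   28. ]
vial_clear top 0.73 121 137 285 296 128.94 290.39 [423.1 393.9  28. ]
vial_clear top 0.65 149 164 280 291 156.7 285.61 [435.2 329.8  28. ]
vial_clear top 0.57 161 176 310 321 168.72 315.23 [366.8 297.3  28. ]
vial_amber scene 0.85 203 216 306 332 209.6 319.42 [455.1 265.3  28. ]
vial_amber scene 0.5 209 221 283 307 214.79 295.49 [522.7 229.7  28. ]
vial_amber scene 0.45 175 190 323 350 182.2 337.08 [430.5 332.   28. ]
vial_amber top 0.44 196 209 241 253 202.66 247.14 [528.2 226.7  28. ]
```

View pics/top_ov.png

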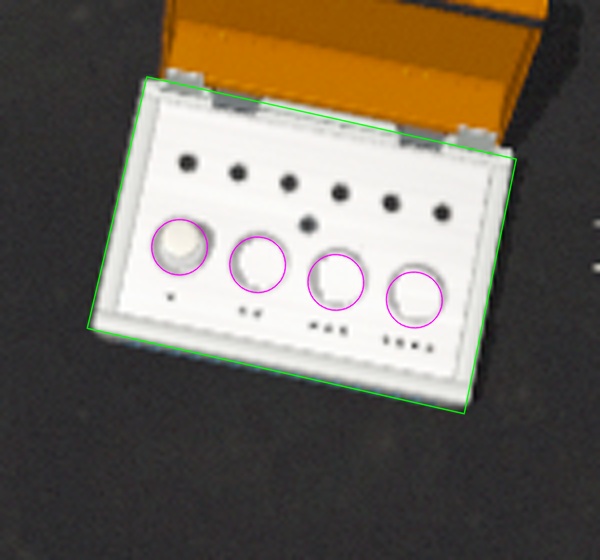

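View pics/scene_ov.png

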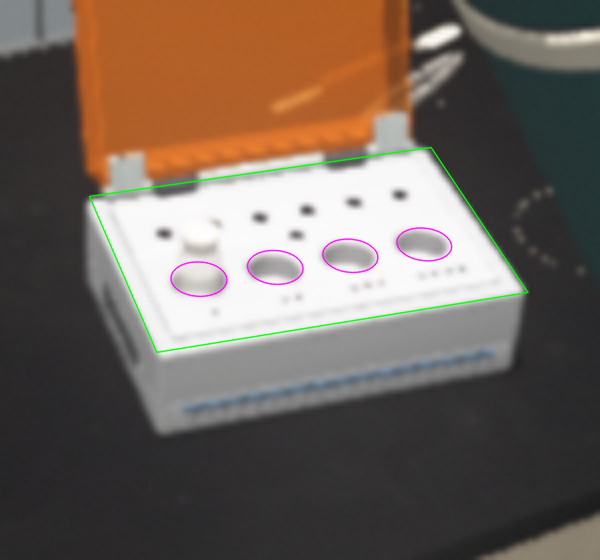

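View pics/top0crop.png

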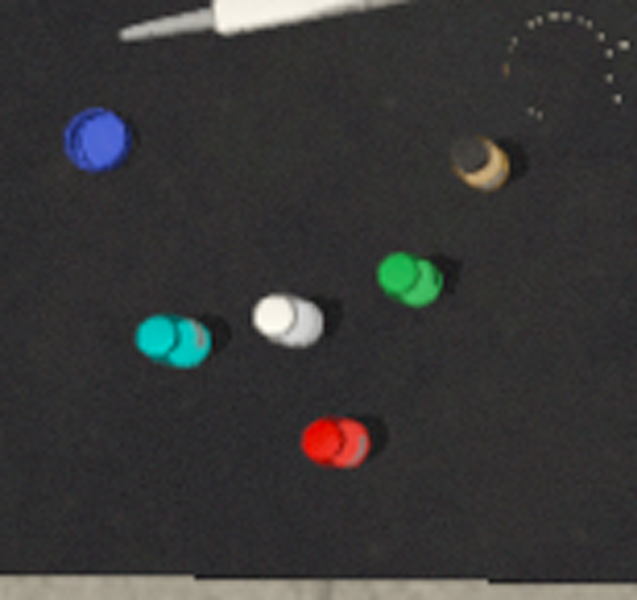

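The overlay fits both views to about 1–2 mm: the block is at (480,-76.5) with yaw -0.207. Next I plan the grasps and IK.

```bash
cat >> geo.py <<'E'
from scipy.spatial.transform import Rotation as Rn
POSE=(480.3,-76.5,-0.207)
def ori(yaw=POSE[2],tilt=0.,flip=1):
    # tool y = flip * block x ; tilt>0: fingers lean to point away (+block x) as they go down
    u=np.array([np.cos(yaw),np.sin(yaw),0]);zz=np.array([0,0,1.])
    x=-zz*np.cos(tilt)+u*np.sin(tilt); y=(u*np.cos(tilt)+zz*np.sin(tilt))*flip
    return Rn.from_matrix(np.c_[x,y,np.cross(x,y)]).as_rotvec()
def arc(a,pose=POSE):
    return blk(pose,[72-182*np.cos(a)+18*np.sin(a),0,70+182*np.sin(a)+18*np.cos(a)])[0]
def tcp_for(g,o):  # TCP with grasp point at g
    return np.array(g)+19*Rn.from_rotvec(o).apply([1,0,0])
E
python3 - <<'E'
from geo import *
from cell import robot,kin
o=robot.observe();print(Rn.from_rotvec(o["tcp_rot"]).as_matrix().round(2),o["grip_width"])
for f in(1,-1):
    R=ori(flip=f)
    for p in[(434,333,120),(434,333,24),(523,229,24),*[tuple(blk(POSE,[-18,y,z])[0]) for y in(23,-23) for z in(70,180)]]:
        q=kin.ik(p,R);print(f,np.round(p),None if q is None else np.round(q,2))
    for a,t in[(1.9,0),(1.9,.2),(1.5,.2),(1.2,.3),(.785,0),(.785,.2),(.785,.4),(.785,.6)]:
        R=ori(tilt=t,flip=f);p=tcp_for(arc(a),R);q=kin.ik(p,R);print(f,a,t,np.round(p),None if q is None else np.round(q,2))
E
```

```text
[[ 0.    0.25  0.97]
 [ 0.    0.97 -0.25]
 [-1.    0.    0.  ]] 0.998271387806526
1 [434 333 120] [-1.03  0.43  0.39  1.96 -0.23  0.8  -0.72]
1 [434 333  24] [-0.98  0.59  0.33  1.99 -0.32  0.61 -0.64]
1 [523 229  24] [-0.82  0.63  0.45  1.94 -0.43  0.66 -0.3 ]
1 [467. -50.  70.] [-0.56  0.47  0.73  2.18 -0.51  0.67  0.32]
1 [467. -50. 180.] [-0.66  0.25  0.8   2.1  -0.23  0.88  0.07]
1 [458. -95.  70.] [-0.58  0.52  0.89  2.19 -0.64  0.71  0.54]
1 [458. -95. 180.] [-0.59  0.25  0.84  2.11 -0.24  0.88  0.18]
1 1.9 0 [ 625. -107.  217.] [-0.49  0.55  0.86  1.68 -0.45  1.12  0.29]
1 1.9 0.2 [ 629. -108.  218.] [-0.57  0.44  0.89  1.84 -0.46  0.85  0.3 ]
1 1.5 0.2 [559. -93. 234.] [-0.62  0.24  0.84  1.99 -0.24  0.8   0.13]
1 1.2 0.3 [508. -82. 228.] [-0.61  0.05  0.71  2.18 -0.    0.63 -0.1 ]
1 0.785 0 [437. -67. 192.] [-0.65  0.16  0.81  2.15 -0.15  0.89  0.04]
1 0.785 0.2 [441. -68. 193.] [-0.69  0.01  0.77  2.28  0.03  0.66 -0.15]
1 0.785 0.4 [444. -69. 194.] [-0.53 -0.08  0.55  2.41  0.28  0.42 -0.41]
1 0.785 0.6 [448. -70. 196.] None
-1 [434 333 120] [-0.54  0.43 -0.21  1.92  0.12
[... 238 characters left out ...]
  2.01  0.65  1.06  2.38]
-1 [458. -95.  70.] [-0.83  0.87  1.34  2.2  -1.06  1.03 -2.21]
-1 [458. -95. 180.] [-0.93  0.5   1.37  2.12 -0.59  1.   -2.58]
-1 1.9 0 [ 625. -107.  217.] [ 0.91  0.87 -1.33  1.59  0.85  1.37  2.42]
-1 1.9 0.2 [ 629. -108.  218.] [ 0.99  0.76 -1.32  1.75  0.92  1.13  2.36]
-1 1.5 0.2 [559. -93. 234.] [ 1.09  0.55 -1.3   1.89  0.73  1.    2.44]
-1 1.2 0.3 [508. -82. 228.] [ 1.19  0.29 -1.25  2.09  0.53  0.73  2.57]
-1 0.785 0 [437. -67. 192.] [ 1.15  0.46 -1.29  2.06  0.52  1.02  2.53]
-1 0.785 0.2 [441. -68. 193.] [ 1.22  0.24 -1.24  2.19  0.41  0.72  2.65]
-1 0.785 0.4 [444. -69. 194.] [-0.63 -0.09  0.64  2.41  0.31  0.43  2.7 ]
-1 0.785 0.6 [448. -70. 196.] None
```

```bash
python3 - <<'E'
from geo import *
from cell import robot,grip,viewer
R=ori()
robot.movep((434,333,130),R); grip(0.55,12)
print(robot.observe()["t"])
for n in("scene","top"):
    im=viewer.read_camera(n)[:,:,::-1].copy(); c=proj(n,(434,333,60))[0].astype(int); a=np.clip(c-[60,50],0,None)
    cv2.imwrite(f"pics/{n}1.png",cv2.resize(im[a[1]:a[1]+100,a[0]:a[0]+120],None,fx=5,fy=5,interpolation=cv2.INTER_CUBIC))
E
```

```text
3.3667
```

View pics/scene1.png

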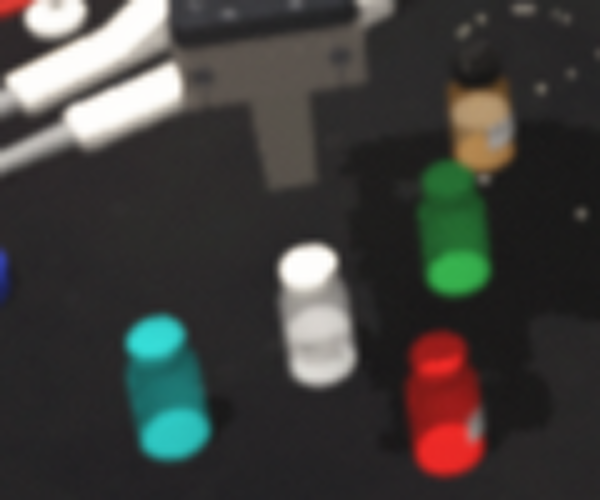

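View pics/top1.png

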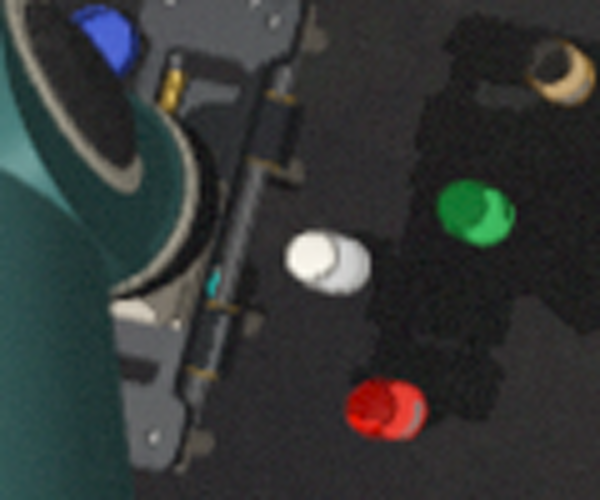

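Both views show the vial free, with the gripper above and behind it in projection. I'll go down to just above the cap and check with a predicted-tip overlay.

```bash
python3 - <<'E'
from geo import *
from cell import robot,grip,viewer
robot.servo_line((434,333,64),feed=150)
u=np.array([np.cos(POSE[2]),np.sin(POSE[2]),0])
o=robot.observe();print(o["t"],o["grip_width"],o["tcp_pos"])
n="scene"
im=viewer.read_camera(n)[:,:,::-1].copy(); c=proj(n,(434,333,60))[0].astype(int); a=np.clip(c-[60,50],0,None)
im=cv2.resize(im[a[1]:a[1]+100,a[0]:a[0]+120],None,fx=5,fy=5,interpolation=cv2.INTER_CUBIC)
for d in(-26,26):
    q=(proj(n,o["tcp_pos"]+u*d)[0]-a+.5)*5; cv2.circle(im,tuple(q.astype(int)),4,(255,0,255),-1)
cv2.imwrite(f"pics/{n}2.png",im)
E
```

```text
4.0583 0.5500991334641527 [434.43768246 333.03310047  64.27769652]
```

View pics/scene2.png

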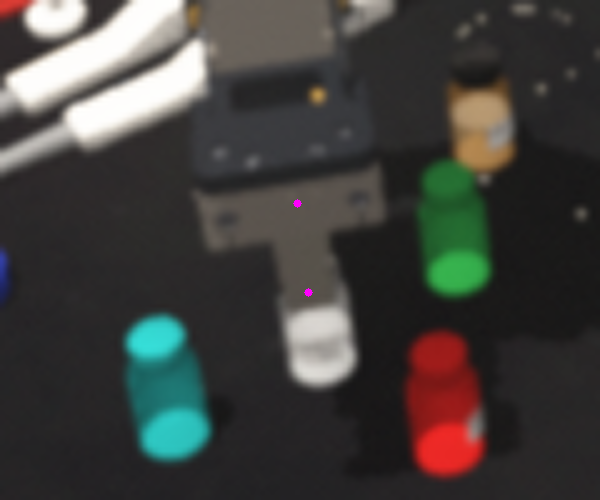

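The near finger tip at crop (307,300) matches the prediction and is centred on the vial. Descending to grip.

```bash
python3 - <<'E'
from geo import *
from cell import robot,grip,viewer
robot.servo_line((434,333,24),feed=120)
o=robot.observe();print(o["t"],o["tcp_pos"],o["contact_force"])
grip(0.0,15)
o=robot.observe();print(o["t"],o["grip_width"]*92,o["contact_force"])
robot.servo_line((434,333,130),feed=200)
o=robot.observe();print(o["t"],o["grip_width"]*92,o["contact_force"])
for n in["scene","top"]:
    im=viewer.read_camera(n)[:,:,::-1].copy(); c=proj(n,(434,333,120))[0].astype(int); a=np.clip(c-[60,50],0,None)
    cv2.imwrite(f"pics/{n}3.png",cv2.resize(im[a[1]:a[1]+100,a[0]:a[0]+120],None,fx=5,fy=5,interpolation=cv2.INTER_CUBIC))
E
```

```text
4.5917 [434.27027767 333.04948721  24.30924199] [ 0.24547398  1.08229004 -0.42597119]
5.0833 26.252251872037302 [-0.61068333  0.34518861  3.15030264]
5.7667 25.989024388576308 [-0.74441592 -0.06834453 -0.44643913]
```

View pics/scene3.png

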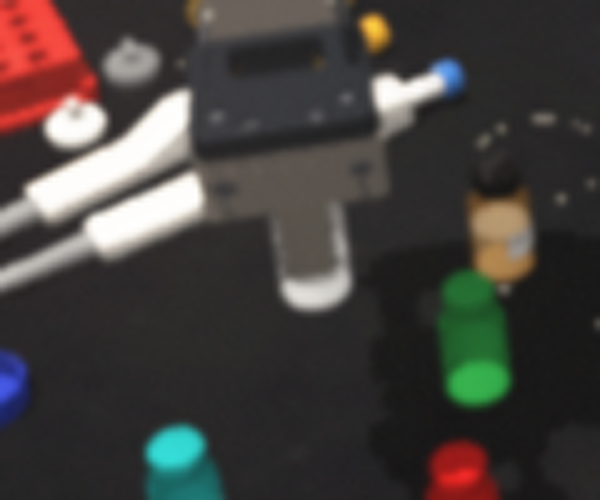

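Held; the width reads 26 mm. Moving over pocket two and overlaying the predicted vial and pocket to check alignment.

```bash
cat >> geo.py <<'E'
def ovl(n,tag,tcp,tipoff=24,pocket=(-18,23),off=(0,0),pose=POSE):
    from cell import viewer
    im=viewer.read_camera(n)[:,:,::-1].copy(); c=proj(n,(tcp[0],tcp[1],80))[0].astype(int); a=np.clip(c-[60,50],0,None);s=5
    raw=cv2.resize(im[a[1]:a[1]+100,a[0]:a[0]+120],None,fx=s,fy=s,interpolation=cv2.INTER_CUBIC);cr=raw.copy()
    u=np.linspace(0,2*np.pi,40)
    def pl(P,col):
        q=(proj(n,P)-a+.5)*s-.5;cv2.polylines(cr,[np.round(q*8).astype(int)],True,col,1,cv2.LINE_AA,3)
    for z,r in((0,13.75),(34,13.75),(56,11)):
        pl(np.c_[tcp[0]+off[0]+r*np.cos(u),tcp[1]+off[1]+r*np.sin(u),tcp[2]-tipoff+z+0*u],(0,255,0))
    for y in(69,23,-23,-69): pl(blk(pose,np.c_[-18+16*np.cos(u),y+16*np.sin(u),66+0*u]),(255,0,255))
    cv2.imwrite(f"pics/{tag}_{n}.png",np.hstack([raw,cr])[:, :]) if False else (cv2.imwrite(f"pics/{tag}_{n}.png",cr),cv2.imwrite(f"pics/{tag}_{n}_raw.png",raw))
E
python3 - <<'E'
from geo import *
from cell import robot,grip,viewer
R=ori(); p=blk(POSE,[-18,23,0])[0];print(p)
robot.movep((p[0],p[1],150),R); print(robot.observe()["t"])
robot.servo_line((p[0],p[1],66+24+14),feed=150)
o=robot.observe();print(o["t"],o["tcp_pos"],o["grip_width"]*92,o["contact_force"])
for n in("scene","top"): ovl(n,"p2",o["tcp_pos"])
E
```

```text
[467.41133803 -50.29155875   0.        ]
7.3
7.7583 [467.47050529 -49.85817276 103.90550679] 25.80943549110615 [ 1.16002473 -0.49809802 -0.67464831]
```

View pics/p2_scene.png

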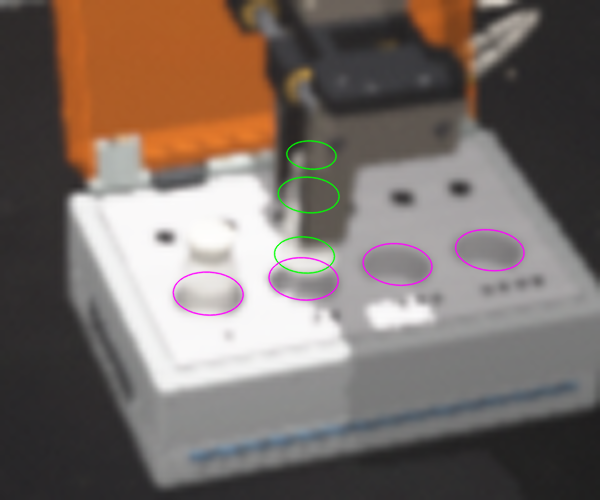

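View pics/p2_scene_raw.png

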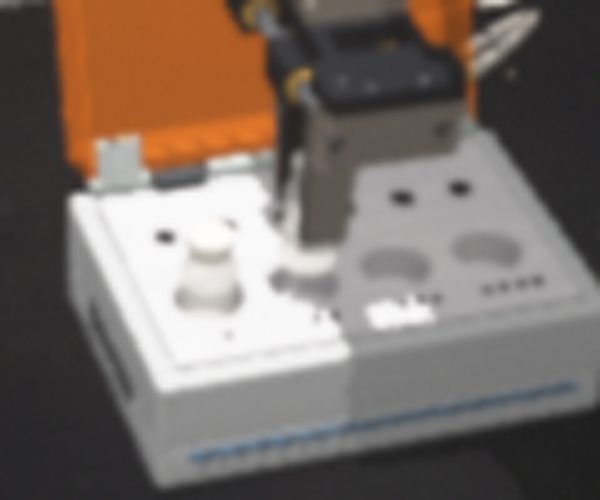

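View pics/p2_top.png

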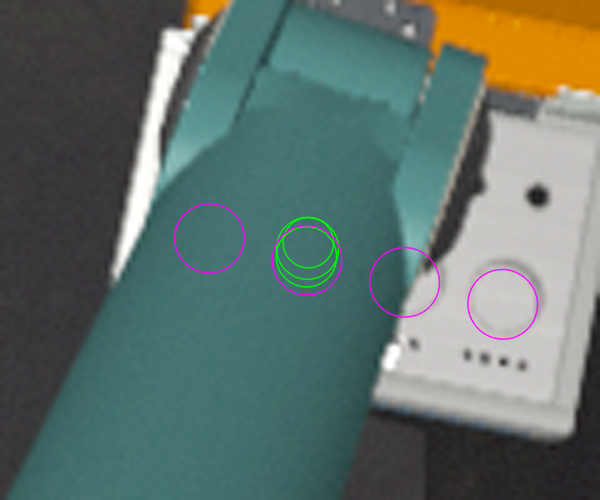

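In the scene view the held vial's base is at crop (310,255–271). The prediction is centred at 304, so the vial sits about 2 mm to the block's -y relative to the TCP. The pockets match their overlay. I'll shift +2.3 mm along block y and lower it while watching the force.

```bash
python3 - <<'E'
from geo import *
from cell import robot,grip,viewer
p=blk(POSE,[-17.5,25.3,0])[0]
robot.servo_line((p[0],p[1],104),feed=60)
o=robot.observe(); f0=np.array(o["contact_force"])
ovl("scene","p2b",np.array(o["tcp_pos"]),off=(-.4,-2.2)); print(o["tcp_pos"],f0)
for z in(94,88,84,80,76,73,71,70):
    robot.servo_line((p[0],p[1],z),feed=50)
    o=robot.observe();f=np.array(o["contact_force"])-f0;print(round(o["t"],2),z,np.round(f,1),np.round(o["tcp_pos"],1),round(o["grip_width"]*92,2))
    if np.linalg.norm(f)>5: print("STOP");break
ovl("scene","p2c",np.array(o["tcp_pos"]),off=(-.4,-2.2))
E
```

```text
[468.87872791 -47.84726426 104.57231722] [-0.54429784  0.01893458 -1.3987972 ]
8.51 94 [0.3 0.8 1.8] [467.9 -48.3  93.5] 26.21
8.78 88 [ 0.5 -0.   1.1] [468.  -48.2  87.6] 26.09
9.03 84 [-0.3 -0.4  1.4] [468.2 -48.1  83.8] 25.9
9.28 80 [0.1 0.3 1.1] [468.2 -48.1  79.8] 26.41
9.53 76 [ 0.3 -0.5 -0.2] [468.2 -48.1  75.8] 25.6
9.78 73 [1.2 0.7 0.2] [468.2 -48.2  72.8] 25.85
10.03 71 [1.  0.2 1.1] [468.3 -48.2  70.9] 26.31
10.28 70 [ 0.3 -0.4  6. ] [468.7 -48.1  70.3] 26.12
STOP
```

View pics/p2b_scene.png

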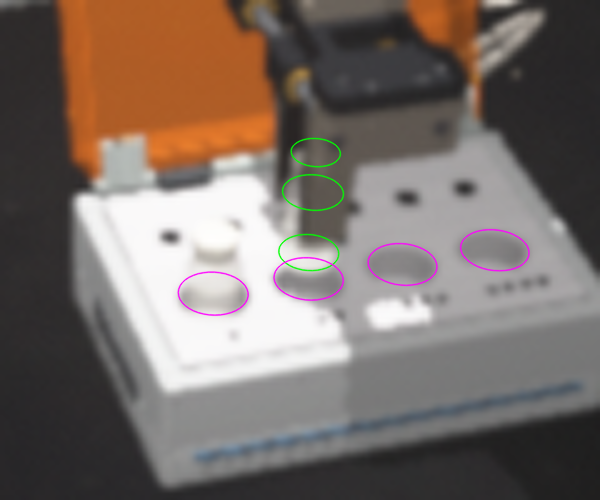

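View pics/p2c_scene.png

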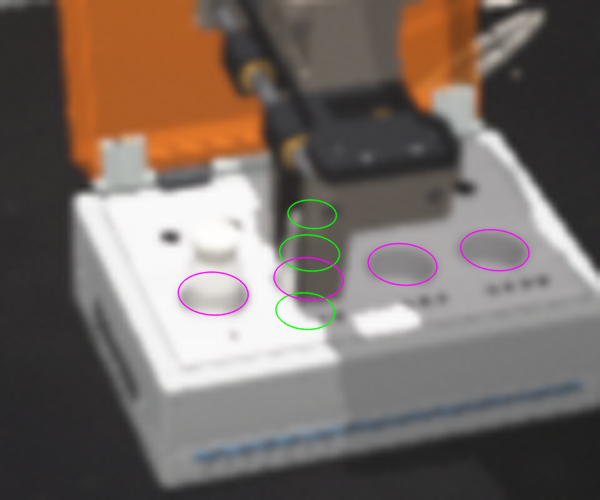

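Contact came only at floor depth (z 70.3), so it is seated. Releasing and retreating.

```bash
python3 - <<'E'
from geo import *
from cell import robot,grip,viewer
o=robot.observe();p=np.array(o["tcp_pos"])
grip(0.5,12)
robot.servo_line((p[0],p[1],135),feed=200)
R=ori()
robot.movep((523.5,229,110),R)
o=robot.observe();print(o["t"])
ovl("scene","a0",(467,-50,70));
for n in("scene","top"):
    im=viewer.read_camera(n)[:,:,::-1].copy(); c=proj(n,(523,229,60))[0].astype(int); a=np.clip(c-[60,50],0,None)
    cv2.imwrite(f"pics/{n}4.png",cv2.resize(im[a[1]:a[1]+100,a[0]:a[0]+120],None,fx=5,fy=5,interpolation=cv2.INTER_CUBIC))
E
```

```text
12.375
```

View pics/a0_scene_raw.png

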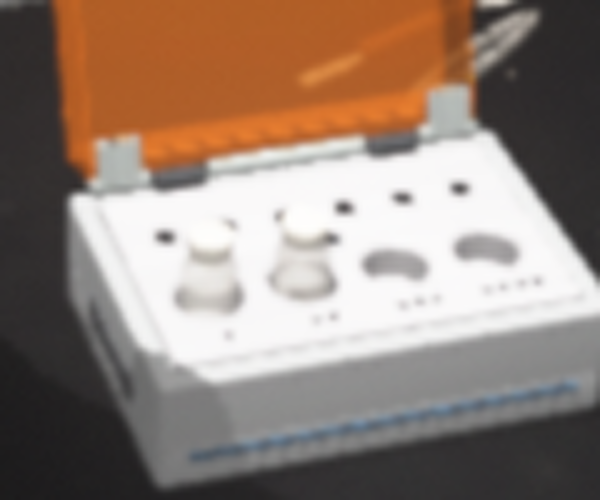

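View pics/scene4.png

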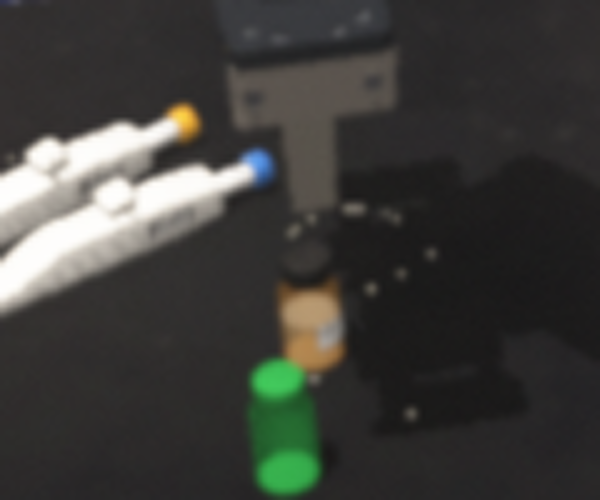

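The clear vial stands upright in pocket two, crop (303,250). For the brown vial I use the same approach, with y biased slightly.

```bash
python3 - <<'E'
from geo import *
from cell import robot,grip,viewer
x,y=523.5,228
robot.servo_line((x,y,24),feed=150)
o=robot.observe();print(o["t"],o["tcp_pos"],o["contact_force"])
grip(0.0,15)
o=robot.observe();print(o["t"],o["grip_width"]*92,o["contact_force"])
robot.servo_line((x,y,150),feed=220)
p=blk(POSE,[-17.5,-23,0])[0]
robot.movep((p[0],p[1],140),ori())
robot.servo_line((p[0],p[1],66+24+14),feed=150)
o=robot.observe();print(o["t"],o["tcp_pos"],o["grip_width"]*92,o["contact_force"])
ovl("scene","p3",o["tcp_pos"])
E
```

```text
13.25 [524.18729467 227.9133183   24.60697443] [ 0.2893338  -0.08759193 -0.29126303]
13.675 26.68666836320948 [0.75270826 0.65051911 4.28046047]
16.0417 [458.44149158 -94.89698537 103.71925975] 26.261430427070916 [ 0.36022282  0.69758588 -0.03282377]
```

View pics/p3_scene.png

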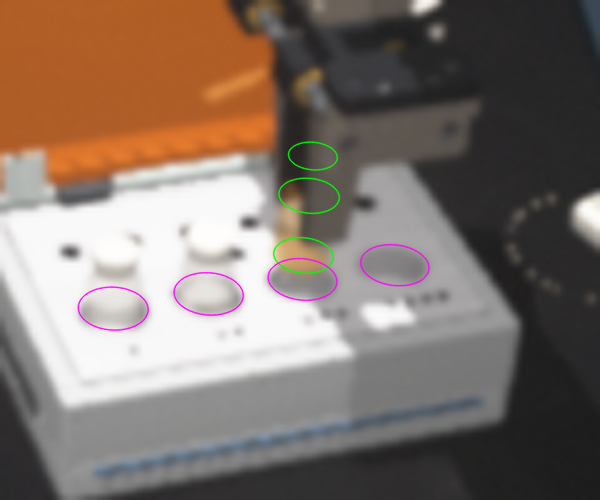

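View pics/p3_scene_raw.png

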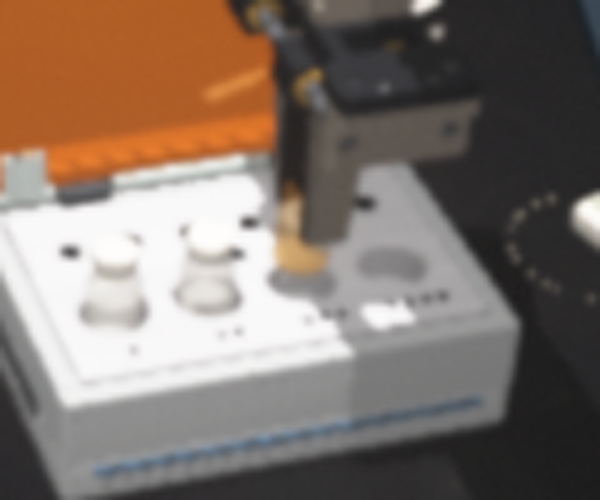

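The brown vial's base is at crop (302,262), centred on pocket three (302,280). Lowering.

```bash
python3 - <<'E'
from geo import *
from cell import robot,grip,viewer
p=blk(POSE,[-17.5,-22.7,0])[0]
o=robot.observe(); f0=np.array(o["contact_force"]);ok=True
for z in(94,87,82,77,73,71.5,70.5,70):
    robot.servo_line((p[0],p[1],z),feed=50)
    o=robot.observe();f=np.array(o["contact_force"])-f0;print(round(o["t"],2),z,np.round(f,1),np.round(o["tcp_pos"],1),round(o["grip_width"]*92,2))
    if np.linalg.norm(f)>4: print("STOP");ok=z<73;break
if ok:
    q=np.array(o["tcp_pos"]); grip(0.5,12); robot.servo_line((q[0],q[1],140),feed=200)
    print(robot.observe()["t"])
ovl("scene","p3c",(458,-95,100))
E
```

```text
16.44 94 [ 0.2  0.5 -0.6] [458.4 -95.1  93.9] 26.47
16.73 87 [-0.1 -0.1  0.8] [458.2 -95.1  86.7] 26.58
16.98 82 [-0.1  0.3  0.6] [458.3 -95.1  81.7] 26.95
17.23 77 [ 0.   1.  -0.1] [458.3 -95.1  76.7] 26.6
17.48 73 [-0.3  0.7  0.2] [458.3 -95.1  72.8] 26.87
17.73 71.5 [0.7 0.8 0. ] [458.5 -95.1  71.5] 27.28
17.98 70.5 [0.5 0.8 3.5] [458.8 -95.1  70.8] 26.52
18.23 70 [-0.   1.5  6.6] [459.1 -95.1  70.5] 26.67
STOP
19.2083
```

View pics/p3c_scene_raw.png

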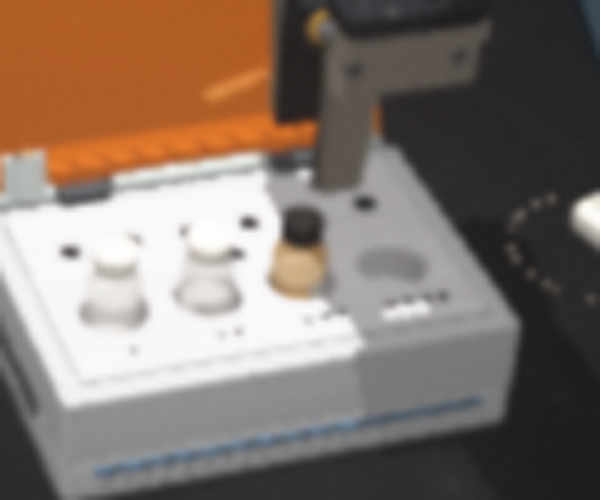

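Both vials are seated. Now above the handle.

```bash
python3 - <<'E'
from geo import *
from cell import robot,grip,viewer
R=ori(); g=arc(1.9);print(g)
q=np.array(robot.observe()["tcp_pos"]); robot.servo_line((q[0],q[1],300),feed=300)
grip(0.5,12)
robot.movep((g[0],g[1],285),R)
o=robot.observe();print(o["t"],o["tcp_pos"])
u=np.array([np.cos(POSE[2]),np.sin(POSE[2]),0]);v=np.array([-u[1],u[0],0])
for n in("scene","top"):
    im=viewer.read_camera(n)[:,:,::-1].copy();C=cam(n)
    for d in viewer.pinpoint("handle_grip",n)[:2]: print(n,d["confidence"],C[1].T@(np.array(d["at"])-C[2]))
    c=proj(n,g)[0].astype(int); a=np.clip(c-[60,50],0,None)
    cr=cv2.resize(im[a[1]:a[1]+100,a[0]:a[0]+120],None,fx=5,fy=5,interpolation=cv2.INTER_CUBIC)
    P=[g-38*v,g+38*v,o["tcp_pos"]-u*25,o["tcp_pos"]+u*25]
    for i,w in enumerate((proj(n,P)-a+.5)*5): cv2.circle(cr,tuple(w.astype(int)),4,(255,0,255) if i<2 else (0,255,0),-1)
    cv2.imwrite(f"pics/{n}5.png",cr)
E
```

```text
[ 625.01531318 -106.8913952   236.40740376]
20.8667 [ 623.75957269 -107.46788711  284.20283134]
scene 0.72 [ 628.35985989 -101.01377952  237.99682554]
```

View pics/scene5.png

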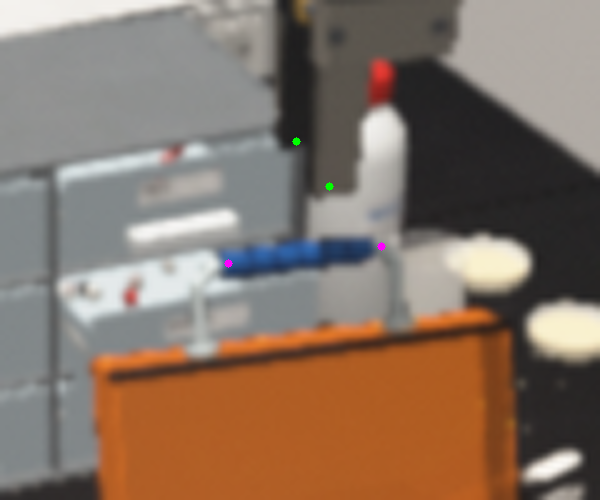

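View pics/top5.png

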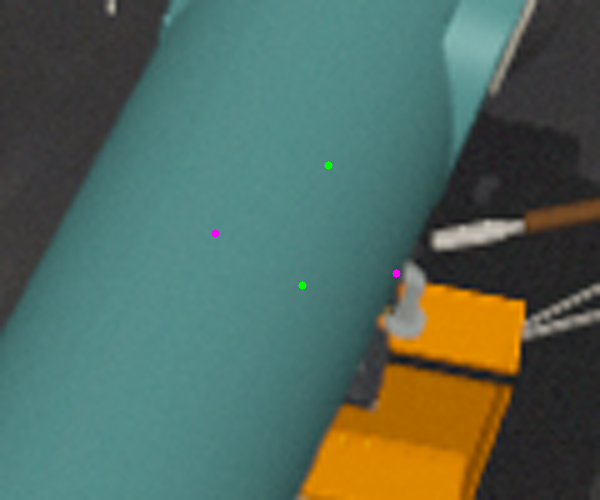

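The sleeve at scene crop (222,262)–(372,246) agrees with the prediction to about 3 mm. Descending and pinching.

```bash
python3 - <<'E'
from geo import *
from cell import robot,grip,viewer
g=arc(1.9)+[0.7,1.5,0]
robot.servo_line((g[0],g[1],g[2]-19),feed=120)
o=robot.observe();print(o["t"],o["tcp_pos"],o["contact_force"])
grip(0.0,30)
o=robot.observe();print(o["t"],o["grip_width"]*92,o["tcp_pos"],o["contact_force"])
n="scene";im=viewer.read_camera(n)[:,:,::-1].copy()
c=proj(n,g)[0].astype(int); a=np.clip(c-[60,50],0,None)
cv2.imwrite("pics/h1.png",cv2.resize(im[a[1]:a[1]+100,a[0]:a[0]+120],None,fx=5,fy=5,interpolation=cv2.INTER_CUBIC))
E
```

```text
21.7833 [ 626.06905025 -105.67084408  218.05845883] [0.40852539 0.73786975 0.46194222]
22.3833 12.590074717523395 [ 626.50120397 -105.5973588   217.95642067] [ 1.37351151 -1.06437549  2.37706185]
```

View pics/h1.png

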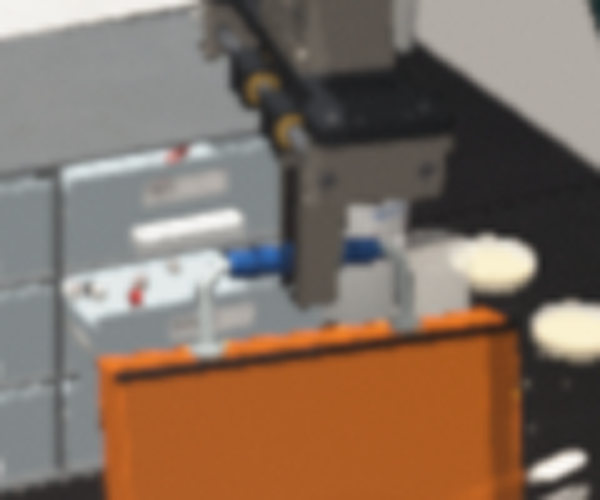

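Pinched with the jaws mid-sleeve (12.6 mm). Swinging along the arc in steps, watching the force.

```bash
python3 - <<'E'
from geo import *
from cell import robot,grip,viewer
o=robot.observe(); f0=np.array(o["contact_force"])
off=np.array(o["tcp_pos"])+[0,0,19]-arc(1.9); print("off",off)
for a in np.linspace(1.9,1.34,7)[1:]:
    robot.servo_line(arc(a)+off-[0,0,19],feed=60)
    o=robot.observe();f=np.array(o["contact_force"])-f0
    print(round(o["t"],2),round(a,3),np.round(f,1),np.round(np.array(o["tcp_pos"])+[0,0,19]-arc(a),1),round(o["grip_width"]*92,2))
    if np.linalg.norm(f)>18: print("STOP");break
n="scene";im=viewer.read_camera(n)[:,:,::-1].copy()
c=proj(n,arc(1.34))[0].astype(int); b=np.clip(c-[80,50],0,None)
cv2.imwrite("pics/h2.png",cv2.resize(im[b[1]:b[1]+120,b[0]:b[0]+160],None,fx=5,fy=5,interpolation=cv2.INTER_CUBIC))
E
```

```text
off [1.46920362 1.28111814 0.56111029]
22.86 1.807 [-0.8 -1.3 -2.4] [0.7 1.1 0.6] 13.4
23.29 1.713 [-2.  -4.5 -3.5] [0.6 0.7 0.3] 13.09
23.73 1.62 [-2.9 -4.1 -4.7] [0.5 0.3 0. ] 12.99
24.16 1.527 [-2.8 -5.5 -6.3] [ 0.2 -0.1 -0.2] 13.43
24.59 1.433 [-3.2 -6.4 -8. ] [-0.2 -0.5 -0.5] 12.79
25.02 1.34 [ -2.1  -8.5 -10.8] [-0.4 -0.8 -0.8] 13.27
```

View pics/h2.png

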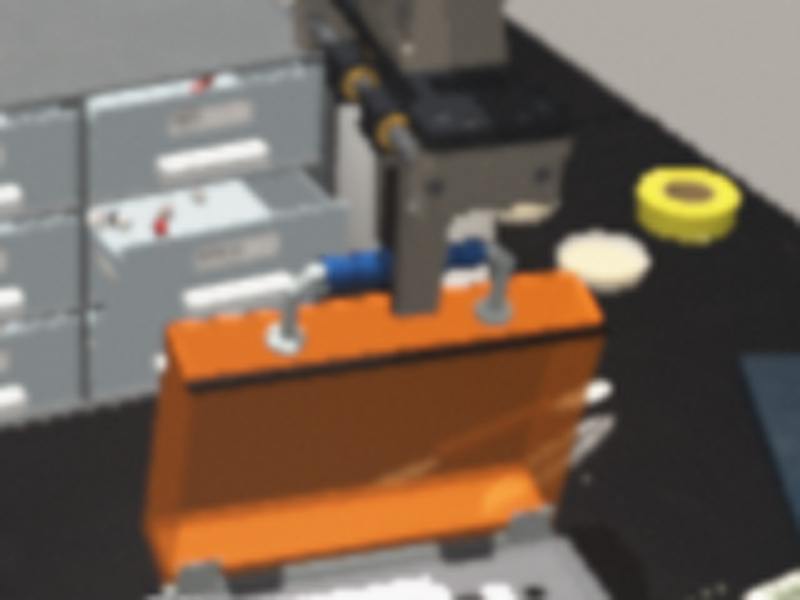

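The cover follows and the sleeve is held. The force grows slowly from 1–2 mm of arc misfit, so I'll relax the command toward the measured position at each step.

```bash
python3 - <<'E'
from geo import *
from cell import robot,grip,viewer
f0=np.array([1.37,-1.06,2.38])*0.5
o=robot.observe(); a=1.34
for an in np.linspace(1.34,0.785,8)[1:]:
    off=np.array(o["tcp_pos"])+[0,0,19]-arc(a)
    robot.servo_line(arc(an)+off-[0,0,19],feed=60); a=an
    o=robot.observe();f=np.array(o["contact_force"])
    print(round(o["t"],2),round(a,3),np.round(f,1),np.round(np.array(o["tcp_pos"])+[0,0,19]-arc(a),1),round(o["grip_width"]*92,2))
    if np.linalg.norm(f)>20: print("STOP");break
n="scene";im=viewer.read_camera(n)[:,:,::-1].copy()
c=proj(n,arc(a))[0].astype(int); b=np.clip(c-[80,50],0,None)
cv2.imwrite("pics/h3.png",cv2.resize(im[b[1]:b[1]+120,b[0]:b[0]+160],None,fx=5,fy=5,interpolation=cv2.INTER_CUBIC))
C=cam(n)
for k in("handle_grip","cover_hinge","vial_block"):
    for d in viewer.pinpoint(k,n)[:2]: print(k,d["confidence"],C[1].T@(np.array(d["at"])-C[2]))
E
```

```text
25.49 1.261 [ 0.8 -5.  -6.3] [-0.7 -1.2 -1.3] 13.15
25.89 1.181 [ 0.6 -5.2 -7.4] [-0.8 -1.5 -1.6] 12.85
26.28 1.102 [ 1.1 -5.4 -7.2] [-0.7 -1.9 -1.8] 13.13
26.68 1.023 [ 2.1 -6.2 -8.3] [-0.3 -2.3 -2. ] 13.17
27.06 0.944 [ 1.1 -5.9 -6.6] [ 0.2 -2.7 -2. ] 12.94
27.44 0.864 [ 1.1 -6.1 -6.4] [ 0.9 -3.2 -1.8] 12.9
27.82 0.785 [-0.  -6.9 -3.1] [ 1.4 -3.6 -1.6] 13.27
handle_grip 0.45 [439.85127633 -66.73860404 213.78781332]
cover_hinge 0.67 [552.41666377 -92.31484958  70.46259148]
cover_hinge 0.66 [480.92395158 -73.11089699  -1.21613834]
vial_block 0.93 [479.08848485 -72.70902855  -0.65083874]
vial_block 0.45 [ 484.62035944 -327.18985042    0.76678747]
```

View pics/h3.png

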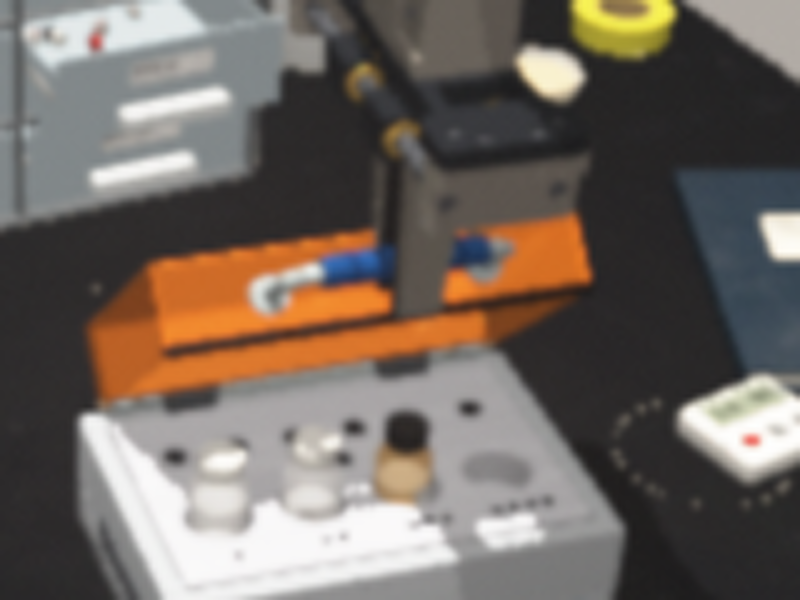

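```bash
python3 - <<'E'
from geo import *
from scipy.optimize import least_squares
A=[1.9,1.807,1.713,1.62,1.527,1.433,1.34,1.261,1.181,1.102,1.023,.944,.864,.785]
D=[[1.47,1.28,.56],[.7,1.1,.6],[.6,.7,.3],[.5,.3,0],[.2,-.1,-.2],[-.2,-.5,-.5],[-.4,-.8,-.8],[-.7,-1.2,-1.3],[-.8,-1.5,-1.6],[-.7,-1.9,-1.8],[-.3,-2.3,-2],[.2,-2.7,-2],[.9,-3.2,-1.8],[1.4,-3.6,-1.6]]
P=np.array([arc(a)+d for a,d in zip(A,D)])
X=P-P.mean(0); d=np.linalg.svd(X[:,:2])[2][0]; d*=np.sign(d[0]); print("yaw",np.arctan2(d[1],d[0]))
s=P[:,:2]@d; z=P[:,2]
for r in (182.9,None):
    f=lambda p:np.hypot(s-p[0],z-p[1])-(r or p[2])
    h=least_squares(f,[570,70,183]).x
    th=np.arctan2(z-h[1],h[0]-s)-np.arctan2(18,182)
    print(r,h,np.round(f(h),2),"angles",np.round(th[[0,-1]],3), "hinge z off 70:",h[1]-70)
    # with hinge z fixed
f=lambda p:np.hypot(s-p[0],z-70.3)-182.9
h=least_squares(f,[570]).x; print("fixed z",h,np.round((np.arctan2(z-70.3,h[0]-s)-np.arctan2(18,182))[[0,-1]],3))
print("nominal hinge s",blk(POSE,[72,0,70])[0][:2]@d)
E
```

```text
yaw -0.18177438392115045
182.9 [561.6183701   69.60650542 183.        ] [-0.06 -0.02 -0.02 -0.04  0.03  0.05  0.11 -0.04  0.01  0.08  0.   -0.01
 -0.05 -0.07] angles [1.887 0.775] hinge z off 70: -0.3934945755951418
None [561.51775004  70.28707886 182.25064884] [ 0.01  0.02 -0.01 -0.05  0.01  0.02  0.07 -0.08 -0.02  0.06 -0.    0.01
 -0.01 -0.01] angles [1.889 0.773] hinge z off 70: 0.2870788616595661
fixed z [562.31046388] [1.885 0.77 ]
nominal hinge s 558.1931876072141
```

The fitted arc residuals are under 0.1 mm and put the opening at 0.775–0.787 rad, i.e. on target. Final check of steadiness and the whole bench.

```bash
python3 - <<'E'
from geo import *
from cell import robot,grip,viewer
o=robot.observe();print(o["tcp_pos"],np.round(o["contact_force"],1))
p=np.array(o["tcp_pos"]); p[1]-=.3
robot.servo_line(p,feed=20); robot.hold(0.8)
o=robot.observe();print(o["t"],o["tcp_pos"],np.round(o["contact_force"],1),o["grip_width"]*92)
for n in("scene","top"):
    cv2.imwrite(f"pics/{n}_end.png",viewer.read_camera(n)[:,:,::-1])
E
```

```text
[438.7796553  -71.06231133 190.92059806] [ 0.3 -5.7 -4.3]
29.075 [438.78709723 -71.15408205 190.92758399] [-1.1 -2.3 -1.1] 12.904459569276318
```

View pics/scene_end.png

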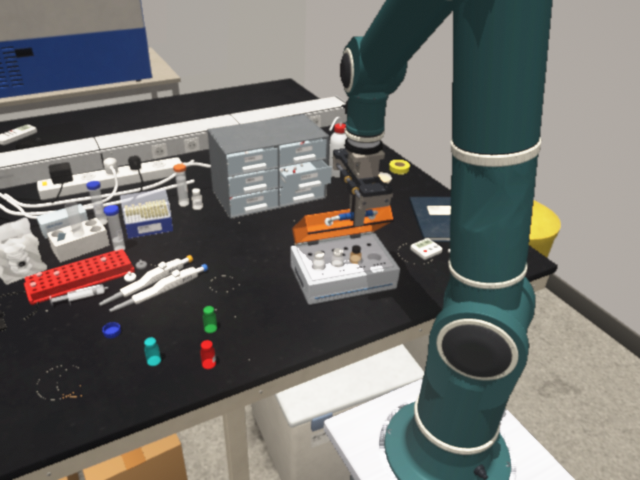

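View pics/top_end.png

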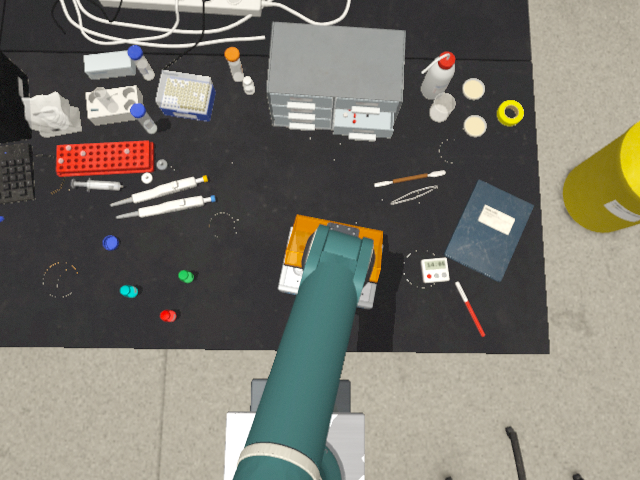

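The look-alikes (green top (186,276), red (168,315), turquoise (129,291)), timer, pen, notebook and tools are where they started. The cover is held half open at scene (345,222), and the vials stand in pockets one to three at scene (320–356,258). Handing in.

```bash
python3 - <<'E'
from cell import robot
robot.job_done(); print(robot.observe()["t"])
E
```

```text
the job is handed in; nothing more can be done
the job is handed in; nothing more can be done
```

The block is loaded and the cover is held at about 45 degrees. I stood the clear, white-capped vial in pocket two, then the brown one in pocket three. I then swung the cover forward by its blue grip and handed the job in at about 29 s, still pinching it.

- **Vials:** Each met resistance only at floor depth. The pictures show both upright, with the blank still in pocket one.
- **Cover angle:** The arm's path fitted a circle to within about 0.1 mm. It gives an opening of 0.77–0.79 rad against the 0.785 asked. This comes from the arm's positions, not a direct reading of the cover.
- **Holding:** The pose stayed steady over a 0.8 s hold, with under 3 N on the tool.
- **Rest of the bench:** By eye, the look-alikes and other items are where they started in the last pictures.
- **One disagreement:** The swing showed the block's yaw to be about -0.18 rad, against -0.207 from the images. During the swing this caused up to about 14 N on the tool and a few mm of sideways offset. I let the arm follow the cover to ease it.

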